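# Open the checking fixture and hold the offset lever level above its posts

## Task

First swing the clear cover of the checking fixture open and set it gently back on its stop without letting it drop. Then grip the offset lever (the steel arm with one big and one small boss) at its balance point, carry it over the open fixture and hold it level with the big bore straight above the thick post and the small bore straight above the thin post, its underside about 50 mm above the post tops; finish still holding it there, touching nothing with it. Leave the other things on the bench alone.

Things in the scene. Friction and masses are not known exactly. Their poses are not given: they have to be found in the camera images.
- fixture: checking fixture: grey open-topped metal box fixed to the bench, 290 long (x), 160 wide (y), walls 7 thick, 70 high, shut by a clear hinged cover. Origin: centre of underside; y points to the cover's handle side, the hinge is on the -y long wall. Inside on its middle line a thick post at x = -95 and a thin one at x = +95. Its x is within 20 degrees of world x; it stands to the robot's right (mm)
- post_big (a point): centre of the top of the thick post (16 diameter), 60 above the bench (10 below the box's rim). Axes as the fixture's (mm)
- post_small (a point): centre of the top of the thin post (8 diameter), 60 above the bench. Axes as the fixture's (mm)
- cover (a joint): angle of the clear cover (rad): 0 shut, 1.95 on its stop, leaning past upright away from the box. 0.35 kg, 160 from hinge to free edge, 8 thick frame, nearly frictionless hinge: let go below about 1.5 it falls shut, beyond about 1.6 it falls on to the stop (sizes in mm)
- cover_hinge (a point): middle of the cover's hinge line, 80 from the box's middle line towards -y of the fixture, 70 above the bench; hinge line runs along its x (the fixture's x) (mm)
- cover_handle (a point): centre of the cover's handle: black round bar, 14 diameter, 40 long, parallel to the hinge, on a 10 wide stem off the middle of the free edge (23 gap), 190 from the hinge line, 4 above the hinge plane. 74 above bench shut, about 245 open; free space below. Pinched across its flat ends (along fixture x) it turns between the pads as the cover swings. Its frame turns with the cover, x along bar (mm)
- lever: the offset lever, loose on the bench, plain steel, 0.5 to 0.8 kg: a square arm 16 wide, 16 high (14 to 30 above its underside) joins a big round boss (48 diameter, 40 high, 19 bore) to a small one (27 diameter, 40 high, 11 bore), 190 between bore axes; lies on both bosses. Origin: centre of the big boss's underside; x along the arm to the small boss, z up (mm)
- lever_balance (a point): the lever's balance point (centre of mass along its length): on the centre line of the arm, 59 from the big boss's axis, so much nearer the big boss than mid-arm, and 22 above the lever's underside. Axes as the lever's (mm)
- bore_big (a point): centre of the big bore at the lever's underside (the lever's origin) (mm)
- bore_small (a point): centre of the small bore at the lever's underside, 190 along the lever's x (mm)
- link: bystander: flat straight steel link, 148 long, 28 wide, 12 thick, two equal round ends, no tall boss; origin centre of underside (mm); to be left alone
- vblock: bystander: dark steel V-block 60 x 45 x 38; origin centre of underside (mm); to be left alone
- driver: bystander: screwdriver with a black handle lying on the bench; origin on its underside (mm); to be left alone
- micrometer: bystander: micrometer lying on its side, grey bow, about 140 long; origin at the spindle line, underside (mm); to be left alone
- clampbar: bystander: dark steel clamp bar 110 x 18 x 14 with an upright thumb screw at one end, 52 high; origin centre of underside (mm); to be left alone
- plug: bystander: upright steel plug gauge, 24 diameter, 55 high; origin centre of underside (mm); to be left alone
Not all that is in view belongs to the job. There is more than one size of the lever; the job needs the smaller.

How it is judged:
On the way, in this order (a step that is already met when the one before it is completed fails the run):
1. the cover rests fully back on its stop (value of joint cover above 1.89 rad and velocity of joint cover below 0.2 rad/s), for 0.2 s.
2. the lever is lifted off the bench in the fingers (height (world z) of lever_balance above 0.05 m and contact force between lever and the fingers above 1 N), for 0.2 s.
At the end, for the whole second after the job is handed in: cover still on its stop (over 1.89 rad); lever held still in the fingers, gripped within 20 mm of its balance point, within 4 degrees of level, each bore within 15 mm sideways of its own post, underside 30 to 70 mm above the post tops, not touching fixture or cover (value of joint cover above 1.89 rad and horizontal distance between bore_big and post_big below 0.015 m and horizontal distance between bore_small and post_small below 0.015 m and z of lever_balance in the frame of post_big between 0.052 and 0.092 m and angle between lever's own z axis and vertical below 0.07 rad and horizontal distance between the grasp point and lever_balance below 0.02 m and contact force between lever and the fingers above 1 N and contact force between lever and fixture below 0.1 N and linear speed of lever below 0.02 m/s and angular speed of lever below 0.1 rad/s); the arm keeps its last pose, push and grip.
It fails at once if the cover hits its stop hard (faster than 1.8 rad/s) (value of joint cover above 1.85 rad and velocity of joint cover above 1.8 rad/s).
It fails at once if the cover is dropped shut (faster than 1.8 rad/s) (value of joint cover below 0.1 rad and velocity of joint cover below -1.8 rad/s).
It fails at once if a bystander is moved by more than 20 mm (distance of any of link, vblock, driver, micrometer, clampbar, plug from where it was at the start of the episode above 0.02 m).
It also fails if it takes over 66 s, if anything falls off the work surface, if the arm or the gripper's body presses on something with over 40 N, if the wrist force passes 120 N, or if a joint passes its speed limit or range.

## Robot

A 6-joint arm with a two-finger parallel gripper is mounted at the origin on the work surface. World frame = base frame: x ahead of the robot, y to its left, z up, the work surface at z = 0. Lengths are in m, angles in rad, forces in N, time in s.
With the tool pointing down it reaches from about 0.325 to 0.775 m from the base axis. Payload 9.3 kg.
Tool frame: the origin (TCP) lies midway between the tips of the shut fingers; the grasp point (between the pads) lies 19 mm behind it (ctrl.grasp_offset is the distance from the TCP to the grasp point, in m); z points along the fingers, y is the line along which they close (so a half turn about z gives the same grasp; the last joint's range is limited). The gripper opens to 85 mm and grips with 20 to 120 N. Pads are 22 mm wide; open, the fingers measure 114 mm over their backs; the gripper's body (76 mm by 85 mm) begins 54 mm behind the grasp point. The pads swing forward as they close: fully open they stand 13 mm farther back than shut.
Start: joints at [-1.286, 0.259, 0.021, 1.334, 0, 1.418], TCP at [0.233, -0.498, 0.231] pointing down, gripper open.
Joint ranges: [-3.04, 3.04], [-0.91, 1.82], [-1.04, 1.36], [-1.92, 1.95], [-1.52, 1.45], [-3.14, 3.14]. Speed limits (rad/s): [2.22, 2.22, 2.79, 3.14, 3.14, 3.14].

## Interface

Orientations are given as a unit quaternion [x, y, z, w].
In Python, from station import status, vision, workorder, ctrl gives the robot as it stands.
- The arm moves only by the shell command python3 -m handwheel 'ROWS' [FORCE]. ROWS is a JSON object whose one key "plan" holds a list of rows, each a list of 3 entries, a list of its own where there are three numbers: the opening, from -1 (shut) to 1 (fully open), then the shift along the tool's x, y, z in units of 40 mm (1.0 is 40 mm), then the turn about the tool's z in degrees. A call has 1 to 8 rows; each row shifts and turns the commanded pose from where the row before left it, along the tool's axes as they then stand; what a row does not reach is not made up. A row lasts 1/10 s, in which the tool goes at most 50 mm and 8.59 degrees, less where a joint would pass 70% of its speed; a pose out of reach is approached as far as the arm can. A call is refused whole if a number of a shift passes 1 or a number of a turn 8.59, either way. A call with a gripper value outside its range is refused whole. The fingers move at their own pace and stop on an object; FORCE is the grip in N (left out, the last holds). Time passes only in rows, so rows that do not move let the fingers close. It gives the time, the measured TCP pose, the force, the opening and the grip force at its end, in the units of the state.
- status.get_obs(): the state, without advancing time (a new reading comes with each control period).
- vision.grab_frame(name): name is "side" or "top" or "wrist"; returns the picture (400x640x3 uint8, blue, green, red); there is no depth.
- vision.camera_model(name): a dict with "vfov" (degrees; the focal length in pixels is half the picture's height over the tangent of half this angle, whatever the lens; pixels are square), "cx", "cy" (the principal point, pixels), "R" (3x3) and "t" (3): a world point X has camera coordinates R X + t; the wrist camera has in their place "hand_eye" (4x4, takes a point from camera to tool coordinates, whose origin is the TCP and whose axes are the flange's). Camera axes: x right, y down, z forward; pixel columns grow to the right and rows downward; lengths in m; the calibration is good to about 2 mm. The wrist camera is an equidistant fisheye: a pixel r from the principal point sees the ray r / f radians off the axis. A picture is of the moment at which its call begins: read the wrist's pose just before it. camera_model takes no time and is no camera call.
- workorder.job_done(): hands the job in; it is judged then, once.
The state is a dict: "clock": time; "q": joint angles; "joint_vel": joint speeds; "tau": joint torques, N m; "tcp_pos": TCP position; "tcp_rot": TCP orientation; "wrist_force": force on the tool from outside, world axes, zero at the start; "moment": the same for the moment, N m; "finger_gap": finger opening in m; "gripper_force": force on a finger pad.
Only numpy, scipy, OpenCV 4.12 (cv2) and the standard library are available. Lean on these libraries where they do the work, as an engineer would, in place of code of your own. Each camera call takes 0.05 s, during which the arm holds its last target. There are 200 camera calls.

## Working session

There is one attempt and no reset: what is moved stays moved. The work goes in short steps, Python scripts to look and compute and a shell command to move; the robot and the scene stay as the last step left them, time stands still between calls to the robot, and variables do not carry over. Pictures are saved under pics/ and viewed, at most 10 in all, crops included, and the job is handed in when it is done.

```bash
ls; mkdir -p pics
cat > h.py <<'E'
import numpy as np, cv2
from station import status, vision, workorder, ctrl
from scipy.spatial.transform import Rotation as R
def f(c): return 200/np.tan(np.radians(c['vfov'])/2)
def ray(name,u,v,obs=None):
    c=vision.camera_model(name); d=np.array([(u-c['cx'])/f(c),(v-c['cy'])/f(c),1.0])
    if name=='wrist':
        r=np.hypot(d[0],d[1]); d=np.array([d[0]/r*np.sin(r),d[1]/r*np.sin(r),np.cos(r)]) if r>0 else d
        H=np.array(c['hand_eye']); T=R.from_quat(obs['tcp_rot'])
        return T.apply(H[:3,3])+obs['tcp_pos'], T.apply(H[:3,:3]@d)
    Rm=np.array(c['R']); return -Rm.T@np.array(c['t']), Rm.T@d
def onz(name,u,v,z,obs=None):
    o,d=ray(name,u,v,obs); return o+d*(z-o[2])/d[2]
def proj(name,X,obs=None):
    c=vision.camera_model(name); X=np.array(X,float)
    if name=='wrist':
        H=np.array(c['hand_eye']); p=R.from_quat(obs['tcp_rot']).inv().apply(X-obs['tcp_pos'])
        p=H[:3,:3].T@(p-H[:3,3]); r=np.hypot(p[0],p[1]); a=np.arctan2(r,p[2]); return c['cx']+f(c)*a*p[0]/r, c['cy']+f(c)*a*p[1]/r
    p=np.array(c['R'])@X+np.array(c['t']); return c['cx']+f(c)*p[0]/p[2], c['cy']+f(c)*p[1]/p[2]
E
python3 - <<'E'
from h import *
o=status.get_obs(); print({k:np.round(v,3).tolist() for k,v in o.items()}, ctrl.grasp_offset)
for n in ['side','top','wrist']:
    cv2.imwrite(f'pics/{n}0.png',vision.grab_frame(n)); c=vision.camera_model(n)
    print(n,c['vfov'],c['cx'],c['cy'], (-np.array(c['R']).T@np.array(c['t'])) if n!='wrist' else np.round(c['hand_eye'],3))
E
```

```text
pics
{'clock': 0.0, 'q': [-1.286, 0.259, 0.021, 1.334, 0.0, 1.418], 'joint_vel': [-0.001, 0.001, 0.001, -0.0, -0.001, 0.0], 'tau': [-0.001, -55.564, 34.453, 0.014, -0.0, -0.0], 'tcp_pos': [0.233, -0.498, 0.231], 'tcp_rot': [0.976, 0.217, -0.0, -0.001], 'wrist_force': [0.925, 0.179, -0.249], 'moment': [0.037, 0.024, 0.005], 'gripper_force': 0.0, 'finger_gap': 0.085} 0.0187
side 51.963676915079866 319.8908309831296 197.8659696081301 [0.37649332 0.9608677  0.75855067]
top 46.69571525382961 315.61108801105706 200.59577969047174 [0.39533797 0.0193144  1.36961701]
wrist 65.70646984690485 318.0267661795366 194.3799409296526 [[-0.    -0.952 -0.307  0.078]
 [ 1.    -0.    -0.     0.001]
 [ 0.    -0.307  0.952 -0.143]
 [ 0.     0.     0.     1.   ]]
```

View pics/top0.png

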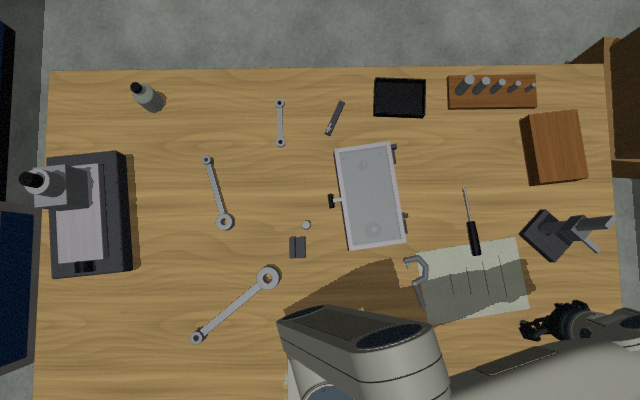

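View pics/side0.png

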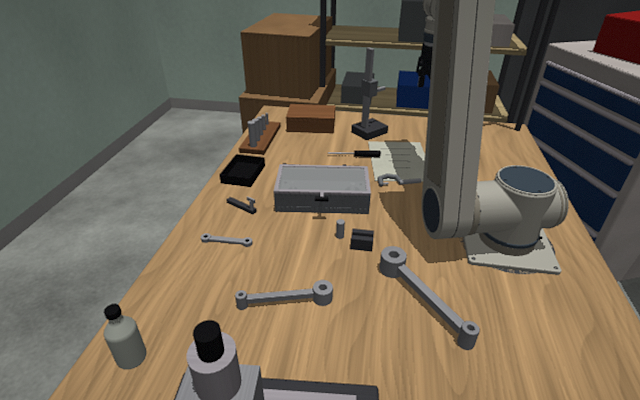

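View pics/wrist0.png

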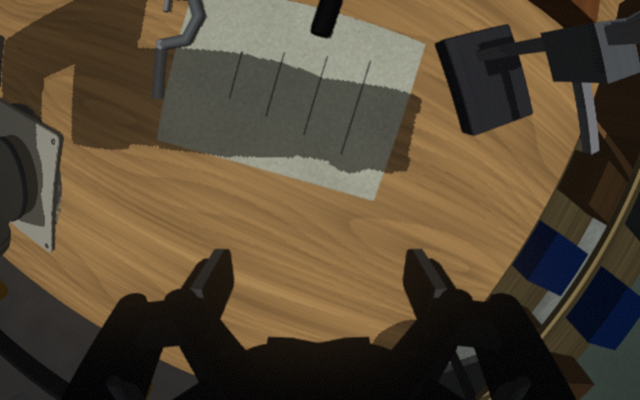

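Top view: fixture rim corners lie at about (335,149), (393,142), (406,243), (349,250), with the handle at (331,201). The small lever has its big boss at (224,222) and small boss at (207,160). The larger lever is at (267,278)–(196,338). Side view agrees: fixture at (322,188), small lever from (322,292) to (241,298).

Run:
```python
from h import *
t=cv2.imread('pics/top0.png'); s=cv2.imread('pics/side0.png')
for n,p in {'c1':(335,149),'c2':(393,142),'c3':(406,243),'c4':(349,250)}.items(): print(n,onz('top',*p,.075).round(4))
print('h',onz('top',331,201,.074).round(4))
for n,p in {'B':(224,222),'S':(207,160),'LB':(267,278),'LS':(196,338)}.items(): print(n,onz('top',*p,.04).round(4))
for n,p in {'plug':(306,222,.055),'vb':(297,240,.038)}.items(): print(n,onz('top',p[0],p[1],p[2]).round(4))
for n,p in {'h':(322,197,.074),'B':(322,287,.04),'S':(241,296,.04)}.items(): print('side',n,onz('side',*p).round(4))
a=cv2.resize(t[130:260,190:420],None,fx=3.4,fy=3.4,interpolation=cv2.INTER_CUBIC); 
b=cv2.resize(s[150:312,220:400],None,fx=3.4,fy=3.4,interpolation=cv2.INTER_CUBIC)
cv2.imwrite('pics/tc.png',a); cv2.imwrite('pics/sc.png',b)
```

```text
c1 [ 0.6751 -0.0252  0.075 ]
c2 [ 0.6933 -0.1901  0.075 ]
c3 [ 0.4072 -0.2185  0.075 ]
c4 [ 0.3894 -0.0599  0.075 ]
h [ 0.5268 -0.0118  0.074 ]
B [0.473  0.2959 0.04  ]
S [0.6546 0.3475 0.04  ]
LB [0.3126 0.1719 0.04  ]
LS [0.148  0.3713 0.04  ]
plug [0.4696 0.0595 0.055 ]
vb [0.4193 0.0862 0.038 ]
side h [ 0.5292 -0.0224  0.074 ]
side B [0.4769 0.296  0.04  ]
side S [0.6547 0.355  0.04  ]
```

View pics/tc.png

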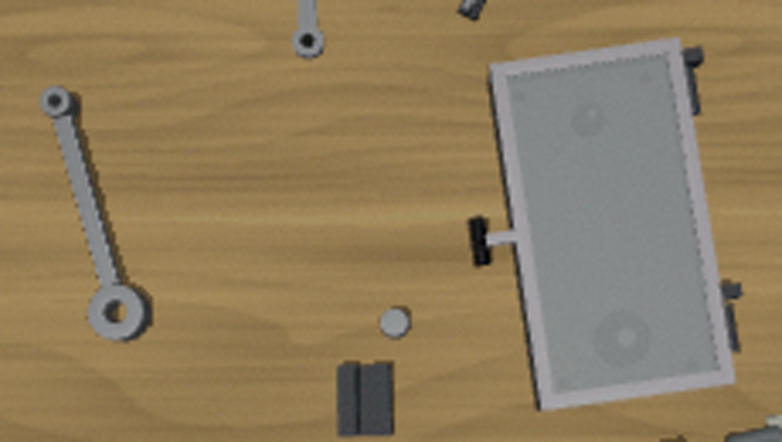

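Crop: cover corners at (492,65), (680,38), (733,382), (541,410). The handle is at (480,241). The big post top shows at (626,337), and the small one near (592,115). Lever bores are at (118,311) and (57,100).

Run:
```python
from h import *
g=lambda p,z: onz('top',p[0]/3.4+190-.35,p[1]/3.4+130-.35,z)
C=[g(p,.078) for p in [(492,65),(680,38),(733,382),(541,410)]]
ctr=np.mean(C,0); print('ctr',ctr.round(4)); 
for a,b in [(3,0),(2,1)]: d=C[b]-C[a]; print('x dir',np.degrees(np.arctan2(d[1],d[0])).round(2),np.linalg.norm(d).round(4))
for a,b in [(1,0),(2,3)]: d=C[b]-C[a]; print('y dir',np.degrees(np.arctan2(-d[0],d[1])).round(2),np.linalg.norm(d).round(4))
h=g((480,241),.078); print('handle',h.round(4))
B=g((118,311),.04);S=g((57,100),.04); d=S-B; print('lever',B.round(4),S.round(4),np.linalg.norm(d[:2]),np.degrees(np.arctan2(d[1],d[0])))
PB=g((626,337),.06);PS=g((592,115),.06);d=PS-PB; print('posts',PB.round(4),PS.round(4),np.linalg.norm(d),np.degrees(np.arctan2(d[1],d[0])), ((PB+PS)/2).round(4))
o=status.get_obs(); print(R.from_quat(o['tcp_rot']).as_matrix().round(3))
```

```text
ctr [ 0.5425 -0.1196  0.078 ]
x dir 7.14 0.2885
x dir 7.1 0.2883
y dir 7.61 0.1584
y dir 7.68 0.1582
handle [ 0.5278 -0.0113  0.078 ]
lever [0.4755 0.2949 0.04  ] [0.6574 0.3492 0.04  ] 0.18979848557239842 16.629068651434864
posts [ 0.4482 -0.1317  0.06  ] [ 0.6352 -0.1074  0.06  ] 0.1885273755916275 7.413319656151955 [ 0.5417 -0.1195  0.06  ]
[[ 0.906  0.424 -0.   ]
 [ 0.424 -0.906  0.001]
 [ 0.    -0.001 -1.   ]]
```

```bash
cat >> h.py <<'E'
def goto(tcp,yaw=None):
    "print shift in tool units (40 mm) and tool turn (deg) from measured pose to target"
    o=status.get_obs(); T=R.from_quat(o['tcp_rot']); m=T.as_matrix(); y0=np.degrees(np.arctan2(m[1,0],m[0,0]))
    turn=0 if yaw is None else -((yaw-y0+180)%360-180)
    print('clk',o['clock'],'tcp',np.round(o['tcp_pos'],4),'yaw',y0.round(2),'gap',o['finger_gap'],'F',np.round(o['wrist_force'],1),'shift',(T.inv().apply(np.array(tcp)-o['tcp_pos'])/.04).round(3),'turn',round(turn,2))
E
python3 -m handwheel '{"plan":[[1,[0,0,0],-8.59],[1,[0,0,0],-8.59],[1,[0,0,0],-8.59],[1,[0,0,0],-8.59],[1,[0,0,0],-8.59],[1,[0,0,0],-8.59],[1,[0,0,0],-8.59],[1,[0,0,0],-8.59]]}' 20
python3 -c "
from h import *
goto([.528,-.011,.16],97.3)"
```

```text
clock: 0.95
tcp_pos: [0.2331, -0.498, 0.231]
tcp_rot: [0.681, 0.732, 0.0, -0.0]
wrist_force: [0.4, -0.3, -0.4]
finger_gap: 0.0855
gripper_force: 0.0
clk 0.95 tcp [ 0.2331 -0.498   0.231 ] yaw 94.16 gap 0.08550961888778581 F [ 0.4 -0.3 -0.4] shift [11.608  8.235  1.781] turn -3.14
```

```bash
python3 -m handwheel '{"plan":[[1,[0.9,0.65,0],0],[1,[0.9,0.65,0],0],[1,[0.9,0.65,0],0],[1,[0.9,0.65,0],0],[1,[0.9,0.65,0],0],[1,[0.9,0.65,0],0],[1,[0.9,0.65,0],0],[1,[0.9,0.65,0],0]]}'
python3 -c "
from h import *
goto([.528,-.011,.16],97.3)"
```

```text
clock: 1.75
tcp_pos: [0.4222, -0.1952, 0.2313]
tcp_rot: [0.683, 0.73, 0.0, 0.0]
wrist_force: [0.7, -0.1, 0.5]
finger_gap: 0.0859
gripper_force: 0.0
clk 1.75 tcp [ 0.4222 -0.1952  0.2313] yaw 93.79 gap 0.08586441830699226 F [ 0.7 -0.1  0.5] shift [4.421 2.945 1.782] turn -3.51
```

```bash
python3 -m handwheel '{"plan":[[1,[0.75,0.5,0],0],[1,[0.75,0.5,0],0],[1,[0.75,0.5,0],0],[1,[0.75,0.5,0],0],[1,[0.75,0.5,0],0],[1,[0.65,0.45,0.5],0],[1,[0,0,0.6],-3.5],[1,[0,0,0.6],0]]}'
python3 - <<'E'
from h import *
goto([.528,-.011,.055],97.3)
o=status.get_obs(); cv2.imwrite('pics/w1.png',vision.grab_frame('wrist')); print(proj('wrist',[.528,-.011,.074],o))
E
```

```text
clock: 2.55
tcp_pos: [0.5279, -0.0124, 0.1622]
tcp_rot: [0.659, 0.752, -0.0, -0.0]
wrist_force: [0.2, 0.7, -0.4]
finger_gap: 0.0855
gripper_force: 0.0
clk 2.55 tcp [ 0.5279 -0.0124  0.1622] yaw 97.54 gap 0.08554582845653434 F [ 0.2  0.7 -0.4] shift [0.034 0.007 2.679] turn 0.24
(np.float64(318.79544467932703), np.float64(196.51156611106072))
```

View pics/w1.png

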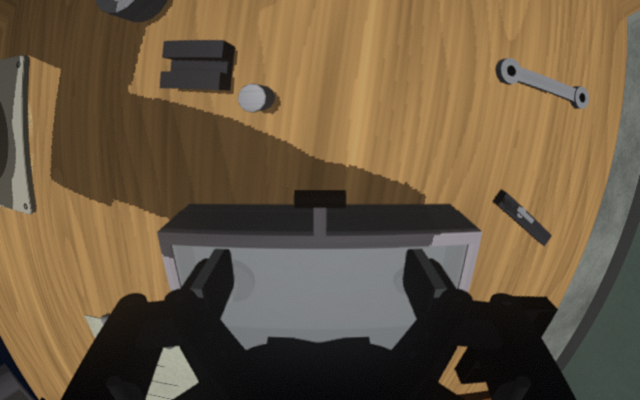

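The handle bar is at (320,198) in the wrist view and predicted at (319,197), so I can descend and pinch it.

```bash
python3 -m handwheel '{"plan":[[1,[0.03,0,0.9],0],[1,[0,0,0.9],0],[1,[0,0,0.9],0],[0,[0,0,0],0],[-0.2,[0,0,0],0],[-0.2,[0,0,0],0],[-0.2,[0,0,0],0],[-0.2,[0,0,0],0]]}' 25
python3 -c "
from h import *
goto([.528,-.011,.053],97.3)"
```

```text
clock: 3.4
tcp_pos: [0.5292, -0.0126, 0.0575]
tcp_rot: [0.661, 0.751, 0.001, 0.002]
wrist_force: [1.0, 0.6, 8.3]
finger_gap: 0.0395
gripper_force: 27.3
clk 3.4 tcp [ 0.5292 -0.0126  0.0575] yaw 97.3 gap 0.039481108829006156 F [1.  0.6 8.3] shift [ 0.043 -0.025  0.112] turn 0.0
```

Run:
```python
import numpy as np
th=np.r_[0:1.61:.1, 1.68,1.75,1.81,1.86,1.91,1.95]
y=190*np.cos(th)-4*np.sin(th); z=190*np.sin(th)+4*np.cos(th)
for a,b,c in zip(th[1:],np.diff(y)/40,-np.diff(z)/40): print(round(a,2),round(b,2),round(c,2))
```

```text
0.1 -0.03 -0.47
0.2 -0.08 -0.47
0.3 -0.13 -0.46
0.4 -0.17 -0.44
0.5 -0.22 -0.42
0.6 -0.26 -0.4
0.7 -0.3 -0.37
0.8 -0.33 -0.34
0.9 -0.36 -0.31
1.0 -0.39 -0.27
1.1 -0.42 -0.23
1.2 -0.44 -0.18
1.3 -0.45 -0.14
1.4 -0.47 -0.09
1.5 -0.47 -0.05
1.6 -0.47 0.0
1.68 -0.38 0.03
1.75 -0.33 0.05
1.81 -0.28 0.07
1.86 -0.23 0.07
1.91 -0.22 0.08
1.95 -0.18 0.07
```

```bash
python3 -m handwheel '{"plan":[[-0.2,[-0.03,0,-0.47],0],[-0.2,[-0.08,0,-0.47],0],[-0.2,[-0.13,0,-0.46],0],[-0.2,[-0.17,0,-0.44],0],[-0.2,[-0.22,0,-0.42],0],[-0.2,[-0.26,0,-0.4],0],[-0.2,[-0.3,0,-0.37],0],[-0.2,[-0.33,0,-0.34],0]]}' 30
python3 -c "
from h import *
goto([.528,-.011,.053],97.3)"
```

```text
clock: 4.2
tcp_pos: [0.5371, -0.0728, 0.1924]
tcp_rot: [0.66, 0.751, 0.002, 0.002]
wrist_force: [11.4, -1.7, -6.0]
finger_gap: 0.0391
gripper_force: 30.8
clk 4.2 tcp [ 0.5371 -0.0728  0.1924] yaw 97.34 gap 0.03908416801114648 F [11.4 -1.7 -6. ] shift [ 1.564 -0.046  3.483] turn 0.04
```

```bash
python3 -m handwheel '{"plan":[[-0.2,[-0.36,0,-0.31],0],[-0.2,[-0.39,0,-0.27],0],[-0.2,[-0.42,0,-0.23],0],[-0.2,[-0.44,0,-0.18],0],[-0.2,[-0.45,0,-0.14],0],[-0.2,[-0.47,0,-0.09],0],[-0.2,[-0.47,0,-0.05],0],[-0.2,[-0.47,0,0],0]]}'
python3 -m handwheel '{"plan":[[-0.2,[-0.38,0,0.03],0],[-0.2,[-0.33,0,0.05],0],[-0.2,[-0.28,0,0.07],0],[-0.2,[-0.23,0,0.07],0],[-0.2,[-0.22,0,0.08],0],[-0.2,[-0.18,0,0.07],0],[-0.2,[0,0,0],0],[-0.2,[0,0,0],0]]}'
python3 - <<'E'
from h import *
goto([.528,-.011,.053],97.3)
cv2.imwrite('pics/s2.png',vision.grab_frame('side'))
E
```

```text
clock: 5.0
tcp_pos: [0.5554, -0.2107, 0.2434]
tcp_rot: [0.66, 0.751, 0.002, 0.003]
wrist_force: [13.8, 3.8, -0.5]
finger_gap: 0.0393
gripper_force: 31.1
clock: 5.8
tcp_pos: [0.564, -0.2751, 0.2288]
tcp_rot: [0.66, 0.751, 0.002, 0.004]
wrist_force: [13.1, 0.2, 4.9]
finger_gap: 0.0391
gripper_force: 31.6
clk 5.8 tcp [ 0.564  -0.2751  0.2288] yaw 97.32 gap 0.039146498153664853 F [13.1  0.2  4.9] shift [ 6.679 -0.087  4.372] turn 0.02
```

View pics/s2.png

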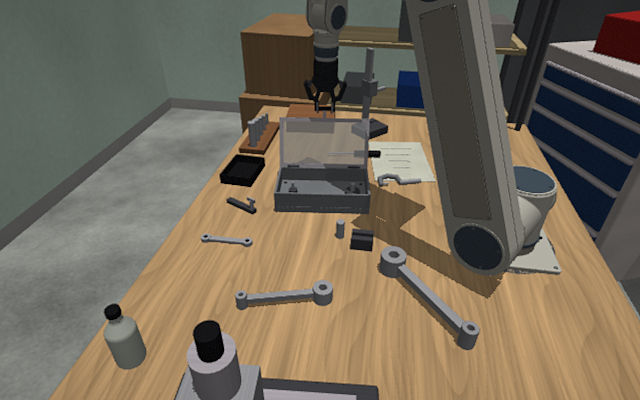

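The side view shows the cover leaning back past upright, with the gripper at its top edge near (325,100). The posts are visible in the open box at (293,187) and (350,185). I'll nudge it on to the stop, release and rise.

```bash
python3 -m handwheel '{"plan":[[-0.2,[-0.08,0,0.02],0],[-0.2,[0,0,0],0],[0.2,[0,0,0],0],[0.7,[0,0,0],0],[1,[0,0,0],0],[1,[0,0,0],0],[1,[0,0,-0.4],0],[1,[0,0,-0.8],0]]}'
python3 -c "
from h import *
goto([.528,.305,.35],196.6)"
```

```text
clock: 6.65
tcp_pos: [0.5606, -0.2773, 0.2716]
tcp_rot: [0.661, 0.751, -0.0, -0.002]
wrist_force: [0.6, -1.2, 0.6]
finger_gap: 0.0857
gripper_force: 0.0
clk 6.65 tcp [ 0.5606 -0.2773  0.2716] yaw 97.29 gap 0.08565494362617952 F [ 0.6 -1.2  0.6] shift [14.55   1.032 -1.918] turn -99.31
```

```bash
python3 -m handwheel '{"plan":[[1,[0,0,-0.6],0],[1,[0.5,0,-0.4],0],[1,[1,0.1,0],0],[1,[1,0.1,0],0],[1,[1,0.1,0],0],[1,[1,0.1,0],0],[1,[1,0.1,0],0],[1,[1,0.1,0],0]]}'
python3 -m handwheel '{"plan":[[1,[1,0.1,0],0],[1,[1,0.1,0],0],[1,[1,0.1,0],0],[1,[1,0.1,0],0],[1,[1,0.1,0],0],[1,[1,0,0],0],[1,[1,0,0],0],[1,[0.5,0,0],0]]}'
python3 -m handwheel '{"plan":[[1,[0,0,0],-8.59],[1,[0,0,0],-8.59],[1,[0,0,0],-8.59],[1,[0,0,0],-8.59],[1,[0,0,0],-8.59],[1,[0,0,0],-8.59],[1,[0,0,0],-8.59],[1,[0,0,0],-8.59]]}'
python3 -m handwheel '{"plan":[[1,[0,0,0.6],-8.59],[1,[0,0,0.6],-8.59],[1,[0,0,0.6],-8.59],[1,[0,0,0.6],-5],[1,[0,0,0],0]]}'
python3 - <<'E'
from h import *
goto([.532,.3118,.1],196.6)
o=status.get_obs(); cv2.imwrite('pics/w2.png',vision.grab_frame('wrist')); cv2.imwrite('pics/t2.png',vision.grab_frame('top'))
for p in ([.4755,.2949,.04],[.6574,.3492,.04]): print(proj('wrist',p,o))
E
```

```text
clock: 7.45
tcp_pos: [0.5518, -0.0154, 0.3135]
tcp_rot: [0.661, 0.751, -0.0, 0.0]
wrist_force: [-0.2, -0.5, 0.3]
finger_gap: 0.0853
gripper_force: 0.0
clock: 8.25
tcp_pos: [0.5331, 0.286, 0.3131]
tcp_rot: [0.66, 0.751, -0.0, -0.0]
wrist_force: [1.1, -0.3, 0.2]
finger_gap: 0.0857
gripper_force: 0.0
clock: 9.05
tcp_pos: [0.5339, 0.2831, 0.3133]
tcp_rot: [0.119, 0.993, -0.0, -0.0]
wrist_force: [-0.2, 0.5, -0.4]
finger_gap: 0.0853
gripper_force: 0.0
clock: 9.55
tcp_pos: [0.5326, 0.2827, 0.2143]
tcp_rot: [-0.147, 0.989, -0.001, -0.003]
wrist_force: [-0.5, -0.7, 0.2]
finger_gap: 0.0851
gripper_force: 0.0
clk 9.55 tcp [0.5326 0.2827 0.2143] yaw -163.15 gap 0.08505273517027846 F [-0.5 -0.7  0.2] shift [-0.212  0.703  2.857] turn 0.25
(np.float64(346.4822873576915), np.float64(126.29335301805737))
(np.float64(341.23176628180784), np.float64(285.25067778325325))
```

View pics/w2.png

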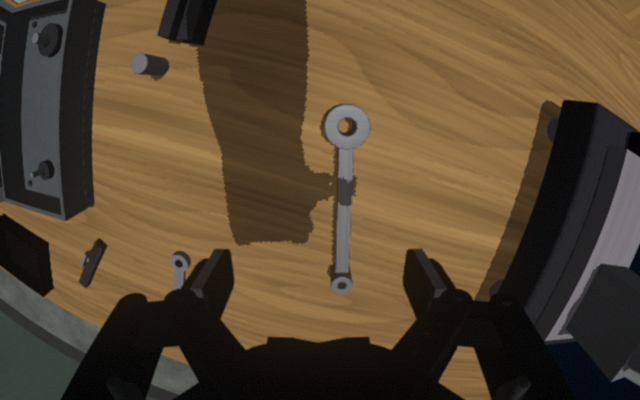

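View pics/t2.png

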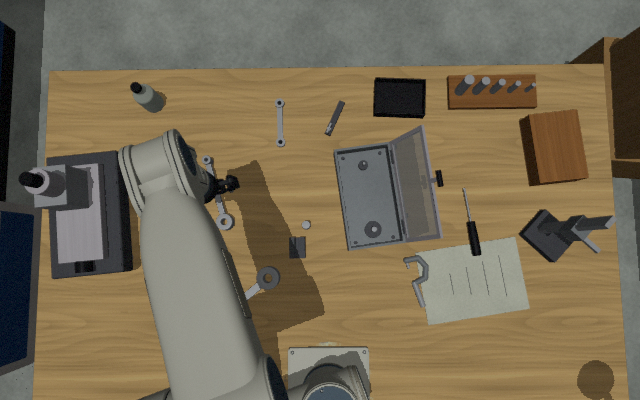

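The wrist view has the lever bores at (346,126) and (341,285), matching the prediction. The top view shows the cover back, and the posts at about (374,229) and (363,165).

```bash
python3 -m handwheel '{"plan":[[1,[-0.21,0.7,0],0],[1,[0,0,0.9],0],[1,[0,0,0.9],0],[1,[0,0,0.9],0],[1,[0,0,0.9],0],[1,[0,0,0.6],0],[1,[0,0,0.3],0],[1,[0,0,0],0]]}'
python3 - <<'E'
from h import *
goto([.532,.3118,.008],196.6)
t=cv2.imread('pics/t2.png'); g=cv2.cvtColor(t,cv2.COLOR_BGR2GRAY)
for (u,v) in [(374,229),(363,165)]:
    w=g[v-12:v+13,u-12:u+13]; print(w[4:21:1,4:21:1])
E
```

```text
clock: 10.45
tcp_pos: [0.5341, 0.3125, 0.0371]
tcp_rot: [-0.145, 0.989, -0.0, -0.0]
wrist_force: [-0.4, -0.1, 0.6]
finger_gap: 0.0854
gripper_force: 0.0
clk 10.45 tcp [0.5341 0.3125 0.0371] yaw -163.29 gap 0.08538533145621871 F [-0.4 -0.1  0.6] shift [ 0.054 -0.002  0.727] turn 0.11
[[111 113 113  81  72  70  70  69  69  73 101 110 113 111 109 111 110]
 [111 115  77  68  68  69  68  64  66  64  73  73 109 111 110 110 111]
 [113  79  64  65  64  66  68  61  69  70  66  65  71 107 112 109 113]
 [ 79  65  70  69  68  69  66  63  69  67  67  61  66  71 109 110 110]
 [ 71  67  67  70  70  61  64  67  67  67  65  69  61  64  86 107 111]
 [ 65  64  69  67  68  65  42  75  82  61  68  67  66  62  67 108 110]
 [ 66  65  65  68  68  47 115 134 132 133  98  69  65  68  65  89 109]
 [ 67  69  65  69  63  60 136 145 141 140 127  79  70  65  65  84 111]
 [ 66  65  65  66  62  70 146 147 145 141 134  81  65  62  65  87 108]
 [ 65  67  64  65  66  56 144 148 147 144 108  73  68  64  65  84 110]
 [ 65  68  65  67  63  58  69 115 131 108  77  69  68  64  62  96 109]
 [ 67  66  62  64  67  65  69  73  
[... 899 characters left out ...]
108  65  65  62  65  51  93 100  68  67  68 105 104 105 104]
 [106 107 109  54  60  67  68  54  57  62  59  64  67 103 106 103 105]
 [107 108 104  53  61  64  63  60  60  66  66  64  67  99 105 104 106]
 [108 107 106  72  54  65  66  67  66  61  62  65  89 104 107 106 104]
 [111 106 108 105  50  52  65  65  63  64  62  66 103 103 108 106 102]
 [108 109 108 104 100  56  41  52  57  45  64 102 107 108 107 105 101]
 [108 108 105 107 106 101  83  83  83  98 102 105 106 105 103 105 108]
 [109 109 108 108 108 107 106 105 104 105 106 103 105 104 108 105 105]
 [108 106 109 105 107 109 107 108 106 108 105 107 103 107 106 104 105]
 [108 108 109 109 110 108 108 107 105 104 108 107 107 106 106 104 106]]
```

```bash
python3 -m handwheel '{"plan":[[1,[0.04,0,0.5],0],[1,[0,0,0.22],0],[0.3,[0,0,0],0],[-0.4,[0,0,0],0],[-1,[0,0,0],0],[-1,[0,0,0],0],[-1,[0,0,0],0],[-1,[0,0,0],0]]}' 70
python3 - <<'E'
from h import *
goto([.532,.3118,.008],196.6)
PB=onz('top',374,228.9,.06);PS=onz('top',363.5,162.9,.06); d=PS-PB
print(PB,PS,np.linalg.norm(d),np.degrees(np.arctan2(d[1],d[0])),(PB+PS)/2)
E
```

```text
clock: 11.25
tcp_pos: [0.5328, 0.3124, 0.0094]
tcp_rot: [-0.146, 0.989, 0.0, 0.001]
wrist_force: [-1.2, 0.9, 5.8]
finger_gap: 0.0145
gripper_force: 69.9
clk 11.25 tcp [0.5328 0.3124 0.0094] yaw -163.2 gap 0.014477421344789042 F [-1.2  0.9  5.8] shift [ 0.023 -0.009  0.034] turn 0.2
[ 0.44784257 -0.13234042  0.06      ] [ 0.63684652 -0.10663858  0.06      ] 0.19074348840371871 7.743908507104563 [ 0.54234454 -0.1194895   0.06      ]
```

```bash
python3 -m handwheel '{"plan":[[-1,[0,0,-0.3],0],[-1,[0,0,-0.6],0],[-1,[0,0,-0.8],0],[-1,[0,0,-0.8],0],[-1,[0,0,-0.8],0],[-1,[0,0,-0.8],0],[-1,[0,0,-0.6],0],[-1,[0,0,-0.2],0]]}'
python3 - <<'E'
from h import *
goto([.5077,-.1240,.2],187.5)
E
```

```text
clock: 12.05
tcp_pos: [0.5328, 0.3122, 0.2073]
tcp_rot: [-0.146, 0.989, 0.0, 0.001]
wrist_force: [-0.6, 0.7, -6.1]
finger_gap: 0.0143
gripper_force: 69.1
clk 12.05 tcp [0.5328 0.3122 0.2073] yaw -163.21 gap 0.014276012868017652 F [-0.6  0.7 -6.1] shift [  3.751 -10.258   0.169] turn 9.29
```

```bash
python3 -m handwheel '{"plan":[[-1,[0.1,-0.3,0],0],[-1,[0.2,-0.6,0],0],[-1,[0.28,-0.75,0],0],[-1,[0.28,-0.75,0],0],[-1,[0.28,-0.75,0],0],[-1,[0.28,-0.75,0],0],[-1,[0.28,-0.75,0],0],[-1,[0.28,-0.75,0],0]]}'
python3 -m handwheel '{"plan":[[-1,[0.28,-0.75,0],0],[-1,[0.28,-0.75,0],0],[-1,[0.28,-0.75,0],0],[-1,[0.28,-0.75,0],0],[-1,[0.28,-0.75,0],0],[-1,[0.2,-0.5,0],3],[-1,[0.1,-0.3,0],3],[-1,[0,0,0],3.2]]}'
python3 - <<'E'
from h import *
goto([.5077,-.1240,.12],187.5)
E
```

```text
clock: 12.85
tcp_pos: [0.5175, 0.0805, 0.2027]
tcp_rot: [-0.146, 0.989, 0.0, -0.002]
wrist_force: [1.7, -0.2, -6.5]
finger_gap: 0.0145
gripper_force: 69.0
clock: 13.65
tcp_pos: [0.5048, -0.113, 0.2031]
tcp_rot: [-0.063, 0.998, 0.0, -0.001]
wrist_force: [0.3, 0.1, -7.4]
finger_gap: 0.0145
gripper_force: 69.1
clk 13.65 tcp [ 0.5048 -0.113   0.2031] yaw -172.72 gap 0.014542725545959043 F [ 0.3  0.1 -7.4] shift [-0.043 -0.285  2.077] turn -0.22
```

```bash
python3 -m handwheel '{"plan":[[-1,[-0.04,-0.28,0],0],[-1,[0,0,0.3],0],[-1,[0,0,0.5],0],[-1,[0,0,0.5],0],[-1,[0,0,0.4],0],[-1,[0,0,0.25],0],[-1,[0,0,0.1],0],[-1,[0,0,0],0]]}'
python3 -m handwheel '{"plan":[[-1,[0,0,0],0],[-1,[0,0,0],0],[-1,[0,0,0],0]]}'
python3 - <<'E'
from h import *
goto([.5077,-.1240,.12],187.5)
o=status.get_obs()
w=vision.grab_frame('wrist'); s=vision.grab_frame('side'); cv2.imwrite('pics/w3.png',w)
cv2.imwrite('pics/s3.png',cv2.resize(s[60:240,230:430],None,fx=3.3,fy=3.3,interpolation=cv2.INTER_CUBIC))
for p in ([.4483,-.1318],[.6367,-.1072]):
  for z in (.06,.11,.15): print(z,np.round(proj('wrist',p+[z],o),1),np.round((np.array(proj('side',p+[z]))-[230,60])*3.3,0))
E
```

```text
clock: 14.45
tcp_pos: [0.5087, -0.1221, 0.122]
tcp_rot: [-0.067, 0.998, 0.0, -0.0]
wrist_force: [-0.2, -0.3, -6.0]
finger_gap: 0.0141
gripper_force: 69.2
clock: 14.75
tcp_pos: [0.5092, -0.1224, 0.123]
tcp_rot: [-0.066, 0.998, -0.0, 0.0]
wrist_force: [-0.5, -1.0, -7.2]
finger_gap: 0.0147
gripper_force: 69.2
clk 14.75 tcp [ 0.5092 -0.1224  0.123 ] yaw -172.4 gap 0.014682049729816909 F [-0.5 -1.  -7.2] shift [ 0.042 -0.034  0.076] turn 0.1
0.06 [317.5 123.5] [405. 409.]
0.11 [317.2 131.4] [408. 364.]
0.15 [316.9 142.5] [411. 326.]
0.06 [317.1 342.1] [207. 404.]
0.11 [316.9 384.5] [205. 359.]
0.15 [316.7 426.3] [204. 321.]
```

View pics/w3.png

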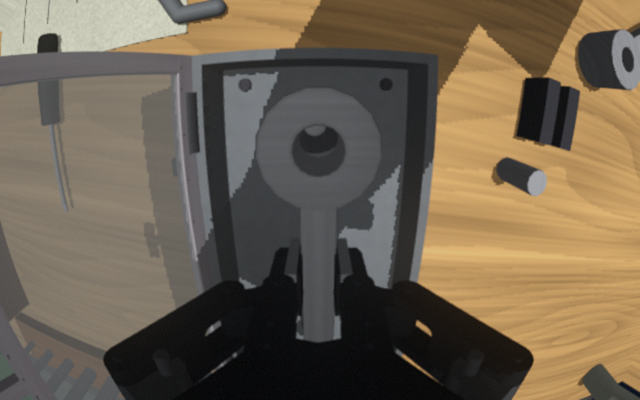

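View pics/s3.png

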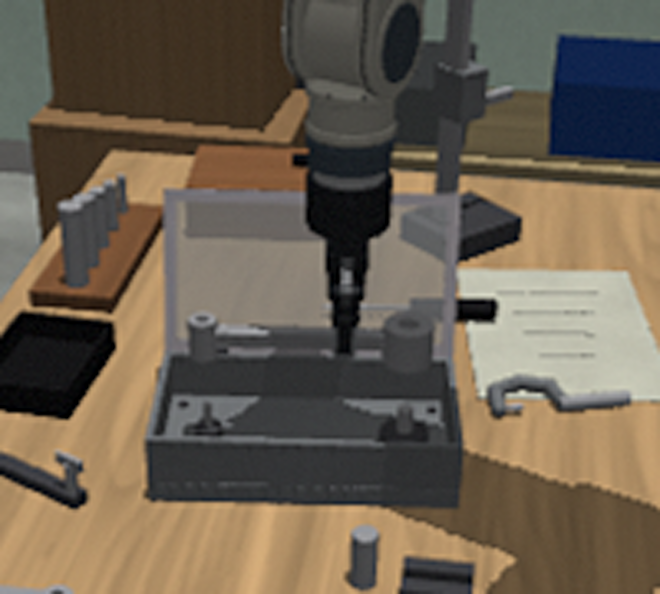

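The wrist view has the big bore at (319,146), expected (317,142). The side view has the boss tops at (409,324) and (202,320), expected (411,326) and (204,321). The lever is level and clear within about 2 mm, so I'll hand it in.

```bash
python3 -c "
from h import *
print(workorder.job_done())"
```

```text
the job is handed in; nothing more can be done
None
```

The cover is open on its stop, and the smaller lever is held level over the posts, gripped at its balance point with its underside about 50 mm above them; I handed the job in at about 15 s, but no verdict came back.

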